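Prop open the parts case and tip the castings in

ROBOT

A 6-joint arm with a two-finger parallel gripper is mounted at the origin on the work surface. World frame = base frame: x ahead of the robot, y to its left, z up, the work surface at z = 0. Lengths are in m, angles in degrees, forces in N, time in s.
With the tool pointing down it reaches from about 0.35 to 0.875 m from the base axis. Payload 15.5 kg.
Tool frame: the origin (TCP) lies at the very end of the fingers, on their centre line; the grasp point (between the pads) lies 19 mm behind it; y points along the fingers, x is the direction in which the jaws open and shut, and the axes are right-handed (so a half turn about y gives the same grasp; the last joint's range is limited). The gripper opens to 85 mm and grips with 20 to 120 N. Pads are 22 mm wide; open, the fingers measure 114 mm over their backs; the gripper's body (76 mm by 85 mm) begins 54 mm behind the grasp point. The pads swing forward as they close: fully open they stand 13 mm farther back than shut.
Start: joints at [69.127, 28.281, 77.091, -0, 74.628, -5.472], TCP at [0.166, 0.603, 0.231] pointing down, gripper open.
Joint ranges: [-166.48, 166.48], [-47.26, 123.95], [12.59, 153.08], [-70.14, 250.14], [6.76, 159.57], [-176.63, 176.63]. Speed limits (degrees/s): [108.29, 108.29, 147.25, 172.46, 172.46, 172.46].

INTERFACE

Orientations are given as a 3x3 rotation matrix whose columns are the frame's x, y, z axes.
In Python, from rig import manip, get_image gives the robot as it stands. The module is installed in compiled form; this text tells all that it offers.
- The arm moves only by the shell command python3 -m inch 'ROWS' [OPENING] [FORCE]. ROWS is JSON, a list of rows, each an object with "translation": the shift along the tool's x, y, z in cm, a list of three; "yaw": the turn about the tool's y in rad. A call has 1 to 10 rows; each row is the pose to reach, as a shift and turn from the pose measured when the call began, along the tool's axes at that moment; what a row does not reach only later rows make up. A row lasts 1/12 s, in which the tool goes at most 41.7 mm and 7.16 degrees, less where a joint would pass 70% of its speed; a pose out of reach is approached as far as the arm can. A call with a gripper value outside its range is refused whole. OPENING is the closure, from 0 (fully open) to 1 (shut), set as the call begins (- or left out, the last holds). The fingers move at their own pace and stop on an object; FORCE is the grip in N (left out, the last holds). Time passes only in rows, so rows that repeat a pose let the fingers close. It gives the time, the measured TCP pose, the force and the opening at its end, in the units of the state.
- manip.get_state(): the state, without advancing time (a new reading comes with each control period).
- get_image(name): name is "side" or "top" or "wrist"; returns a dict with "img" (480x640x3 uint8, blue, green, red), "z_map" (480x640 float32, m along the optical axis (not along the pixel's ray), 0 where there is no reading), "K" (3x3 intrinsics, pixels), "distortion" ([k1, k2, p1, p2, k3] as OpenCV has them; the pictures are not rectified), "camera_from_world" (4x4, takes a point from world to camera coordinates). Camera axes: x right, y down, z forward; pixel columns grow to the right and rows downward; lengths in m; the calibration is good to about 2 mm. A picture is of the moment at which its call begins.
- manip.sign_off(): hands the job in, once; it reports no verdict.
The state is a dict: "clock": time; "joint_pos": joint angles; "joint_vel": joint speeds; "joint_torque": joint torques, N m; "tcp_pos": TCP position; "orientation": TCP orientation; "ft_force": force on the tool from outside, world axes, zero at the start; "wrist_torque": the same for the moment, N m; "opening": finger opening in m.
Only numpy, scipy, OpenCV 4.12 (cv2) and the standard library are available. Lean on these libraries where they do the work, as an engineer would, in place of code of your own. Each camera call takes 0.05 s, during which the arm holds its last target.

TASK

Raise the lid of the parts case all the way until its folding stay locks and the lid stays up by itself. Then tip the pan by its bar to about 55 degrees (its floor parallel to the slanting bars on the stand), hold it there for about a second so that both castings slide into the case, and bring the pan back to level and let go. Never tip the pan beyond 70 degrees, and leave the other things on the table where they are.

Things in the scene. Friction and masses are not known exactly. Their poses are not given: they have to be found in the camera images.
- stand: Tipping stand fixed to the table: dark steel base 160 x 180 x 12 mm, two grey cheeks up to 88 mm. Origin on the table directly below the pan's pivot. Its x axis is the direction of the pivot axis; +y runs from the pivot to the pan's bar; the case stands on its -y side.
- pan_pivot (a point): Point on the pan's pivot axis, midway between the cheeks, 50 mm above the table (axes as the stand's).
- pan_bar (a point): Middle of the pan's handle: round steel bar 12 mm thick, 90 mm long, parallel to the stand's x, beyond the pan's closed end. Pan level: 207 mm from the pivot along the stand's +y and 112 mm above it (162 mm above the table). The pan's end wall is 40 mm short of the bar, its rim 10 mm lower: it can be pinched from above, and may turn between the fingers. Axes turn with the pan.
- pan (a joint): Tilt of the pan, rad. 0 = level (as at the start); positive lifts the bar end and tips it into the case. Range -0.25 to 1.35, no stop at level. Stiff hinge (up to 8 N at the bar): it stays where it is left. 55 degrees = 0.96. Aluminium pan about 110 x 165 mm, walls 32 mm, end towards the case open; inner floor 70 mm above the pivot.
- case: Grey plastic parts case fixed to the table, 170 x 170 x 70 mm, walls 5 mm, beside the open end of the pan. Origin: centre of its underside. Its lid is hinged on its +x side (away from the robot); its y axis is the hinge direction.
- case_in (a point): Centre of the case's inner floor, 5 mm above the table, axes as the case's.
- lid_hinge (a point): Middle of the lid's hinge axis, 85 mm along the case's +x from its centre, 74 mm above the table; the axis is the case's y. Axes as the case's.
- lid_bar (a point): Middle of the lid's handle: round steel bar 12 mm thick, 90 mm long, parallel to the case's y, in the plane of the lid, 42 mm beyond its front edge and 212 mm from the hinge axis. Lid shut: 74 mm above the table on the robot's side, free all round: it can be pinched from above, and may turn between the fingers. Axes turn with the lid.
- lid (a joint): Opening of the lid (pale panel with a darker grey rim), rad. 0 = shut (as at the start), positive = raised. It weighs 0.25 kg and falls shut if let go before the stay locks. Fully up is 1.40, where the stay is straight and stops it (do not force it). Let go at 1.34 or more, the stay's spring pulls it up the rest and locks.
- stay (a joint): Bend of the elbow of the folding stay (two 4 mm radius steel links on the case's -y side), rad. 0 = folded with the lid shut; straight at 2.75 rad; locked when it has sprung past straight to its stop at about 2.89 rad. It needs no touching.
- casting_a: Bare metal casting (saddle bracket): flat foot 42 x 70 x 6 mm with a half barrel on top, 29 mm tall overall, 0.12 kg. Lies loose in the pan at the start. Origin: centre of its underside, z up through the barrel.
- casting_a_mid (a point): Point 12 mm above the origin of that casting, about its centre.
- casting_b: Bare metal casting (saddle bracket): flat foot 42 x 70 x 6 mm with a half barrel on top, 29 mm tall overall, 0.12 kg. Lies loose in the pan at the start. Origin: centre of its underside, z up through the barrel.
- casting_b_mid (a point): Point 12 mm above the origin of that casting, about its centre.
- carton: Bystander: open cardboard carton, 130 x 100 x 75 mm. Leave it alone.
- air_file: Bystander: pneumatic hand file, 240 mm long, 34 mm thick, lying on the table. Leave it alone.
- brush: Bystander: hand brush lying on the table. Leave it alone.
- casting_spare: Bystander: one more casting of the same kind, lying on the table near the stand; it is not part of the job. Leave it alone.
- gauge_block: Bystander: dark steel block 60 x 90 x 30 mm, behind the stand. Leave it alone.
- oil_can: Bystander: plain round metal can, 60 mm diameter, 110 mm tall, at the back. Leave it alone.
There are look-alikes about, which are no part of the job. Leave any green look-alike of the casting_b alone. What is shaped like the casting_a but pink is not meant.

How it is judged:
By the outcome, as a careful person would: the job done as asked, in the order asked, and still so for the second after the job is handed in, with the robot touching nothing.
It also fails if it takes over 64 s, if anything falls off the work surface, if the arm or the gripper's body presses on something with over 40 N, if the wrist force passes 120 N, or if a joint passes its speed limit or range.

## Working session

There is one attempt and no reset: what is moved stays moved. The work goes in short steps, Python scripts to look and compute and a shell command to move; the robot and the scene stay as the last step left them, time stands still between calls to the robot, and variables do not carry over. Pictures are saved under pics/ and viewed, and the job is handed in when it is done.

```bash
mkdir -p pics; ls
cat > h.py <<'E'
import numpy as np, cv2
from rig import manip, get_image
def snap(n,f):
    d=get_image(n); cv2.imwrite(f'pics/{f}.png',d['img']); np.savez(f'pics/{f}.npz',**{k:np.array(v) for k,v in d.items()}); return d
def load(f): return dict(np.load(f'pics/{f}.npz'))
def world(d,u,v,z=None,r=1):
    K=d['K'];p=cv2.undistortPoints(np.array([[[u,v]]],float),K,d['distortion'])[0,0]
    T=np.linalg.inv(d['camera_from_world'])
    ray=np.array([p[0],p[1],1])
    if z is None:
        w=d['z_map'][int(v)-r:int(v)+r+1,int(u)-r:int(u)+r+1]; w=w[w>0]
        c=ray*np.median(w)
        return T[:3,:3]@c+T[:3,3]
    a=T[:3,:3]@ray; s=(z-T[2,3])/a[2]; return T[:3,3]+s*a
def proj(d,P):
    T=d['camera_from_world']; P=np.atleast_2d(P).astype(float)
    r,_=cv2.Rodrigues(T[:3,:3]); return cv2.projectPoints(P,r,T[:3,3],d['K'],d['distortion'])[0][:,0]
E
python3 - <<'E'
from h import *
np.set_printoptions(precision=4,suppress=True)
print(manip.get_state())
for n in ['side','top','wrist']: d=snap(n,n+'0'); print(n,np.linalg.inv(d['camera_from_world']))
E
```

```text
pics
{'clock': 0.0, 'joint_pos': array([69.1273, 28.317 , 77.1286,  0.0013, 74.6283, -5.4712]), 'joint_vel': array([-0.0465,  0.0215, -0.0671,  0.0218,  0.0613, -0.0218]), 'joint_torque': array([  0.0009, -88.2167, -38.3866,  -0.0002,   0.0101,   0.    ]), 'tcp_pos': array([0.1658, 0.6022, 0.2307]), 'orientation': array([[ 0.2656, -0.0005, -0.9641],
       [ 0.9641, -0.0012,  0.2656],
       [-0.0013, -1.    ,  0.0001]]), 'ft_force': array([-0.2279,  0.2497,  0.096 ]), 'wrist_torque': array([ 0.0158, -0.0047, -0.0262]), 'opening': 0.08554396349619042}
side [[ 0.7939 -0.4299  0.43    0.0233]
 [-0.6079 -0.5455  0.577  -0.7554]
 [-0.0135 -0.7195 -0.6944  1.0018]
 [ 0.      0.      0.      1.    ]]
top [[ 0.0281 -0.9969  0.0729  0.4605]
 [-0.9996 -0.0286 -0.0058 -0.0254]
 [ 0.0079 -0.0727 -0.9973  1.2727]
 [ 0.      0.      0.      1.    ]]
wrist [[ 0.2655  0.9282  0.2607  0.099 ]
 [ 0.9641 -0.2553 -0.0729  0.6202]
 [-0.0011  0.2707 -0.9627  0.3733]
 [ 0.      0.      0.      1.    ]]
```

View pics/top0.png

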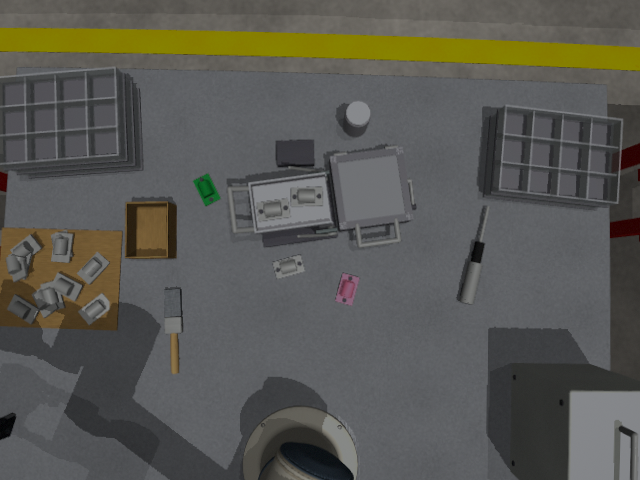

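View pics/side0.png

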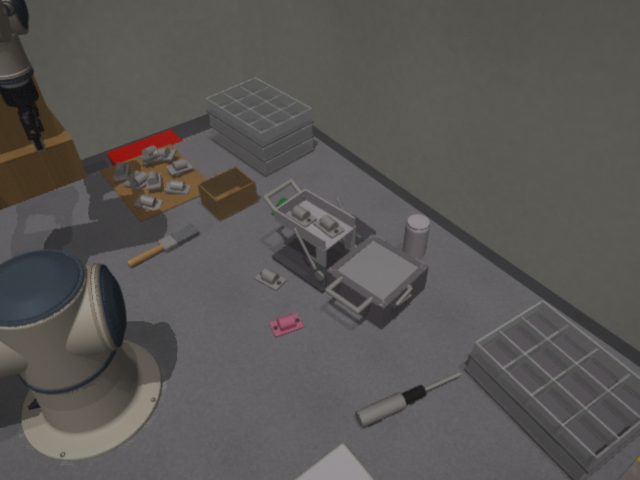

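The top view shows the pan with both castings at (273,208) and (307,196), the pan bar at (236,208), the case at (370,187), the lid bar at (378,239) and the stay at (412,193). Four castings could be mistaken for the job ones: spare (289,266), pink (347,288), green (206,189) and those on the mat at left. None of them is part of the job. I'll look closer.

Run:
```python
from h import *
d=load('top0'); c=d['img'][130:280,190:430]; cv2.imwrite('pics/c1.png',cv2.resize(c,None,fx=3.3,fy=3.3,interpolation=cv2.INTER_CUBIC))
d=load('side0'); c=d['img'][170:330,240:450]; cv2.imwrite('pics/c2.png',cv2.resize(c,None,fx=3.7,fy=3.7,interpolation=cv2.INTER_CUBIC))
```

```text
(no output)
```

View pics/c1.png

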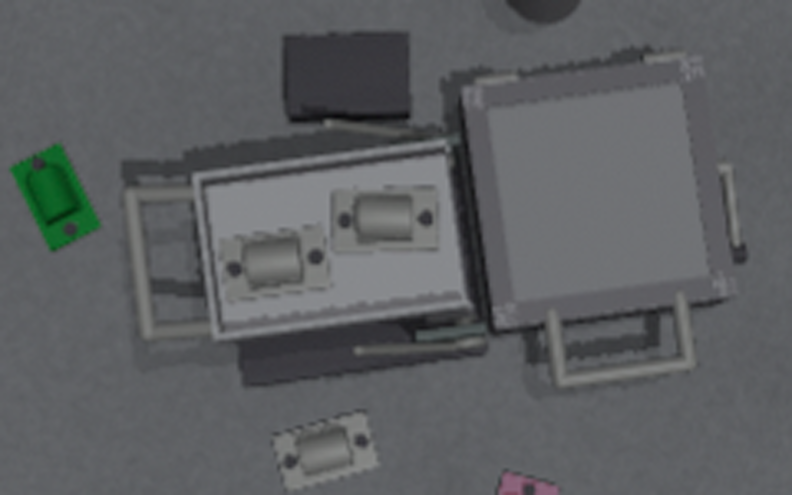

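View pics/c2.png

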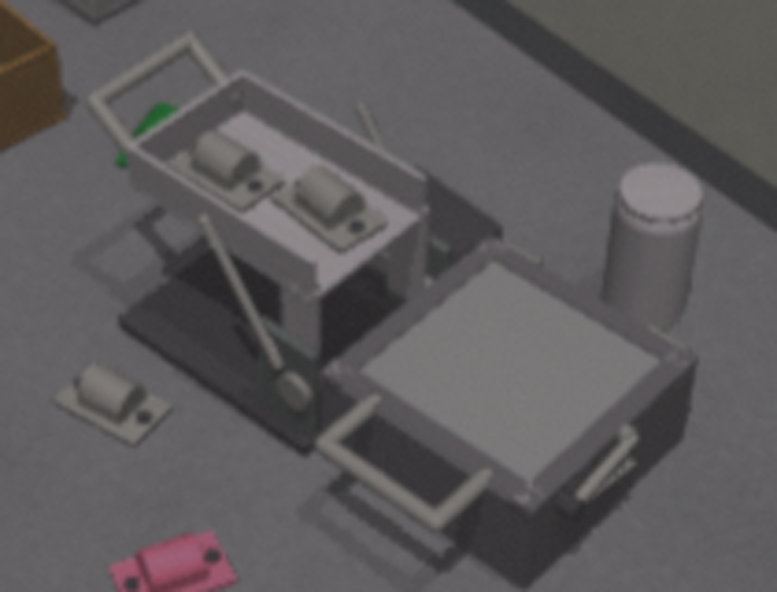

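Run:
```python
from h import *
np.set_printoptions(precision=4,suppress=True)
d=load('top0');f=lambda x,y:(190+x/3.3,130+y/3.3)
a=world(d,*f(560,380),.074);b=world(d,*f(690,363),.074);print('lidbar',a,b,np.linalg.norm(a-b),(a+b)/2, world(d,*f(625,371),r=0))
L=(a+b)/2
c=[world(d,*f(*q),.077) for q in [(463,95),(700,60),(730,295),(495,327)]]
print('lid',c,np.mean(c,0))
p=world(d,*f(131,192),.162);q=world(d,*f(148,335),.162);print('panbar',p,q,np.linalg.norm(p-q),(p+q)/2,world(d,*f(140,262),r=0))
s=load('side0');g=lambda x,y:(240+x/3.7,170+y/3.7)
a=world(s,*g(325,443),.074);b=world(s,*g(437,518),.074);print('side lidbar',a,b,(a+b)/2)
p=world(s,*g(97,100),.162);q=world(s,*g(190,40),.162);print('side panbar',p,q,(p+q)/2)
for x,y in [(205,175),(450,142),(470,305),(215,335)]: print('pan rim',world(d,*f(x,y),.152))
for u in [(240,215),(300,185),(370,187)]: print(world(d,*u))
```

```text
lidbar [ 0.518  -0.1244  0.074 ] [ 0.5323 -0.2144  0.074 ] 0.09118803569656879 [ 0.5251 -0.1694  0.074 ] [ 0.525  -0.1683  0.0829]
lid [array([ 0.7152, -0.0518,  0.077 ]), array([ 0.7453, -0.2176,  0.077 ]), array([ 0.5802, -0.241 ,  0.077 ]), array([ 0.5532, -0.0783,  0.077 ])] [ 0.6485 -0.1472  0.077 ]
panbar [0.6274 0.1629 0.162 ] [0.5351 0.1482 0.162 ] 0.09347073632729987 [0.5812 0.1555 0.162 ] [0.5816 0.1545 0.1664]
side lidbar [ 0.518  -0.1247  0.074 ] [ 0.5341 -0.2119  0.074 ] [ 0.5261 -0.1683  0.074 ]
side panbar [0.5378 0.147  0.162 ] [0.6245 0.1617 0.162 ] [0.5811 0.1543 0.162 ]
pan rim [0.6414 0.1168 0.152 ]
pan rim [ 0.6678 -0.0425  0.152 ]
pan rim [ 0.5613 -0.0584  0.152 ]
pan rim [0.537  0.1063 0.152 ]
[0.5865 0.1624 0.0008]
[0.6446 0.0145 0.1238]
[ 0.6519 -0.1446  0.0791]
```

```bash
cat >> h.py <<'E'
def plan(target, xang=None):
    "world target TCP -> shift in tool axes cm and yaw about tool y (rad) so that tool x has heading xang (deg)"
    s=manip.get_state(); R=s['orientation']; t=R.T@(np.array(target)-s['tcp_pos'])*100
    cur=np.degrees(np.arctan2(R[1,0],R[0,0])); y=0 if xang is None else np.radians(-((xang-cur+180)%360-180))
    print('t',round(s['clock'],2),'tcp',s['tcp_pos'].round(4),'head',cur.round(2),'open',round(s['opening'],4),'F',s['ft_force'].round(1)); print('shift cm',t.round(2),'yaw',round(float(y),4))
E
python3 -m inch '[{"translation":[-3,0,-2.5],"yaw":0.11},{"translation":[-6,0,-5],"yaw":0.22},{"translation":[-9,0,-7.5],"yaw":0.33},{"translation":[-12,0,-10],"yaw":0.44},{"translation":[-15,0,-12.5],"yaw":0.55},{"translation":[-18,0,-15],"yaw":0.66},{"translation":[-21,0,-17.5],"yaw":0.77},{"translation":[-24,0,-20],"yaw":0.88},{"translation":[-27,0,-22.5],"yaw":0.99},{"translation":[-30,0,-25],"yaw":1.10}]' 0.5
python3 -c "
from h import *
plan((.525,-.169,.2),9.2)"
```

```text
clock: 0.98
tcp_pos: [0.3274, 0.245, 0.2311]
orientation: [[0.981, -0.0, -0.196], [0.196, -0.001, 0.981], [-0.0, -1.0, -0.001]]
ft_force: [1.3, 0.4, 0.4]
opening: 0.0428
t 0.98 tcp [0.3274 0.245  0.2311] head 11.29 open 0.0428 F [1.3 0.4 0.4]
shift cm [ 11.27   3.14 -44.46] yaw 0.0364
```

```bash
python3 -m inch '[{"translation":[0.8,0,-3.5],"yaw":0.01},{"translation":[1.6,0,-7],"yaw":0.02},{"translation":[2.5,0,-10.5],"yaw":0.036},{"translation":[3.4,0,-14],"yaw":0.036},{"translation":[4.4,0,-17.5],"yaw":0.036},{"translation":[5.3,0,-21],"yaw":0.036},{"translation":[6.2,0,-24.5],"yaw":0.036},{"translation":[7.1,0,-28],"yaw":0.036},{"translation":[8,0,-31.5],"yaw":0.036},{"translation":[8.8,0,-35],"yaw":0.036}]' 0.58
python3 -m inch '[{"translation":[0.8,0,-3.1],"yaw":0},{"translation":[1.6,0.5,-6.3],"yaw":0},{"translation":[2.5,1.5,-9.3],"yaw":0},{"translation":[2.5,2.0,-9.3],"yaw":0}]'
python3 -c "
from h import *
plan((.525,-.169,.055),9.2)
snap('wrist','w1');snap('top','t1');snap('side','s1')"
```

```text
clock: 1.82
tcp_pos: [0.4826, -0.0829, 0.2313]
orientation: [[0.987, -0.0, -0.16], [0.16, -0.001, 0.987], [-0.0, -1.0, -0.001]]
ft_force: [1.6, 0.7, 1.0]
opening: 0.0357
clock: 2.15
tcp_pos: [0.5242, -0.1755, 0.2104]
orientation: [[0.988, 0.001, -0.157], [0.157, -0.002, 0.988], [0.001, -1.0, -0.002]]
ft_force: [-1.9, 0.1, -1.0]
opening: 0.0354
t 2.15 tcp [ 0.5242 -0.1755  0.2104] head 9.05 open 0.0354 F [-1.9  0.1 -1. ]
shift cm [ 0.17 15.54  0.66] yaw -0.0027
```

View pics/w1.png

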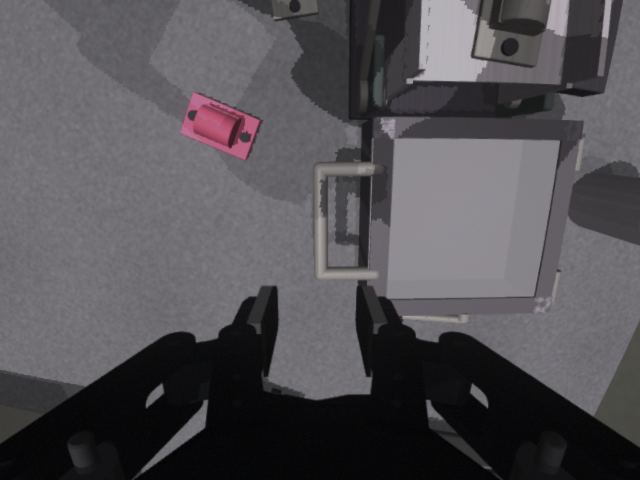

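The wrist view shows the lid bar running from (320,168) to (322,275), parallel to the jaws' closing faces and centred between them.

```bash
python3 -c "
from h import *
d=load('w1')
a=world(d,320,168,.074);b=world(d,322,274,.074);print(a,b,(a+b)/2,world(d,321,222))"
```

```text
[ 0.51778753 -0.12238888  0.074     ] [ 0.53416121 -0.21239277  0.074     ] [ 0.52597437 -0.16739083  0.074     ] [ 0.52549639 -0.16517577  0.07964754]
```

```bash
python3 -m inch '[{"translation":[0.2,2.5,0.6]},{"translation":[0.2,5,0.7]},{"translation":[0.2,7.5,0.7]},{"translation":[0.2,10,0.7]},{"translation":[0.2,12,0.7]},{"translation":[0.2,14,0.7]},{"translation":[0.2,15,0.7]},{"translation":[0.2,15.5,0.7]},{"translation":[0.2,15.5,0.7]}]'
python3 -c "
from h import *
plan((.5255,-.168,.055),9.2)
snap('side','s2')"
```

```text
t 2.3 tcp [ 0.5216 -0.1706  0.2107] head 9.16 open 0.0358 F [0.9 0.1 0.6]
shift cm [ 0.46 15.57  0.19] yaw -0.0007$[0]: bad value
```

```bash
python3 -m inch '[{"translation":[0,0,0]},{"translation":[0,0,0]},{"translation":[0,0,0]},{"translation":[0,0,0]},{"translation":[0,0,0]}]' 1 40
python3 -c "
from h import *
d=snap('side','s3');cv2.imwrite('pics/c3.png',cv2.resize(d['img'][170:370,240:500],None,fx=3,fy=3))
plan((.5255,-.168,.055),9.2)"
```

```text
t 2.4 tcp [ 0.5219 -0.17    0.2116] head 9.23 open 0.0357 F [0.6 0.4 0.2]
shift cm [ 0.4  15.66  0.15] yaw 0.0006$[0]: bad value
```

View pics/c3.png

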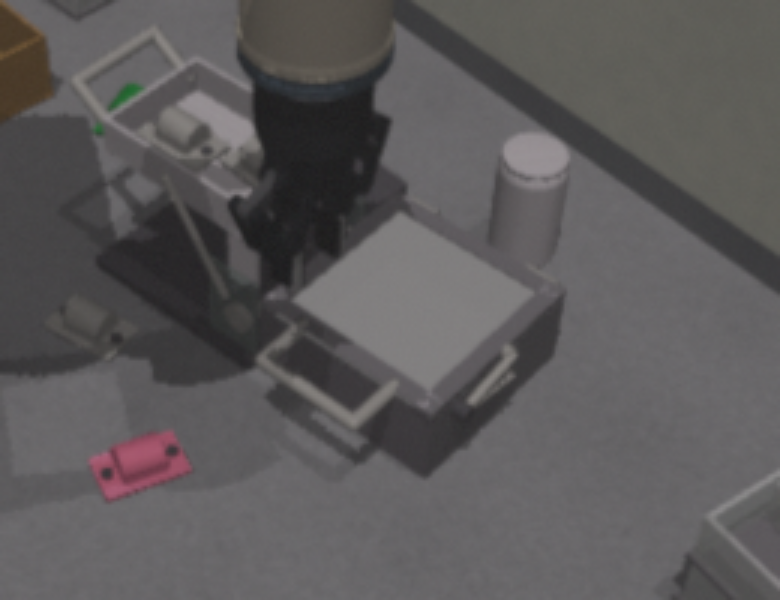

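The rows were refused because they lacked "yaw". The arm is still hovering above the bar.

```bash
python3 -m inch '[{"translation":[0.2,2.5,0.2],"yaw":0},{"translation":[0.4,5,0.2],"yaw":0},{"translation":[0.4,7.5,0.2],"yaw":0},{"translation":[0.4,10,0.2],"yaw":0},{"translation":[0.4,12,0.2],"yaw":0},{"translation":[0.4,14,0.2],"yaw":0},{"translation":[0.4,15,0.2],"yaw":0},{"translation":[0.4,15.6,0.2],"yaw":0},{"translation":[0.4,15.6,0.2],"yaw":0}]'
python3 -c "
from h import *
plan((.5255,-.168,.055),9.2)
d=snap('side','s4');cv2.imwrite('pics/c4.png',cv2.resize(d['img'][170:370,240:500],None,fx=3,fy=3))"
```

```text
clock: 3.15
tcp_pos: [0.5252, -0.1669, 0.0553]
orientation: [[0.987, -0.001, -0.161], [0.161, -0.0, 0.987], [-0.001, -1.0, 0.0]]
ft_force: [-0.8, -0.7, 1.2]
opening: 0.0357
t 3.15 tcp [ 0.5252 -0.1669  0.0553] head 9.28 open 0.0357 F [-0.8 -0.7  1.2]
shift cm [ 0.01  0.03 -0.11] yaw 0.0013
```

View pics/c4.png

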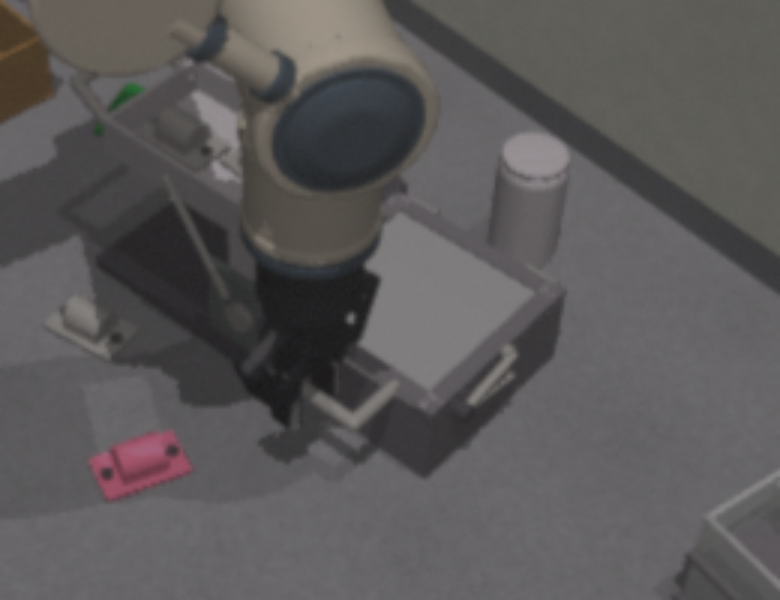

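The fingers stand either side of the bar at about (310,395) in the crop. Closing now.

```bash
python3 -m inch '[{"translation":[0,0,0],"yaw":0},{"translation":[0,0,0],"yaw":0},{"translation":[0,0,0],"yaw":0},{"translation":[0,0,0],"yaw":0},{"translation":[0,0,0],"yaw":0},{"translation":[0,0,0],"yaw":0}]' 1 40
python3 - <<'E'
from h import *
s=manip.get_state();print(s['tcp_pos'],s['ft_force'])
R=.212
for t in np.arange(0.1,1.41,.1).tolist()+[1.36,1.38]: print(round(t,2),(R*100*(1-np.cos(t))).round(2),(-R*100*np.sin(t)).round(2))
E
```

```text
clock: 3.7
tcp_pos: [0.5261, -0.1674, 0.0572]
orientation: [[0.987, 0.001, -0.161], [0.161, -0.001, 0.987], [0.001, -1.0, -0.001]]
ft_force: [-1.4, 0.7, 7.5]
opening: 0.0104
[ 0.52610625 -0.16742564  0.05723083] [-1.38983189  0.7030704   7.46238981]
0.1 0.11 -2.12
0.2 0.42 -4.21
0.3 0.95 -6.27
0.4 1.67 -8.26
0.5 2.6 -10.16
0.6 3.7 -11.97
0.7 4.99 -13.66
0.8 6.43 -15.21
0.9 8.02 -16.61
1.0 9.75 -17.84
1.1 11.58 -18.89
1.2 13.52 -19.76
1.3 15.53 -20.43
1.4 17.6 -20.89
1.36 16.76 -20.73
1.38 17.18 -20.82
```

```bash
python3 -m inch '[{"translation":[0,-1,0],"yaw":0},{"translation":[0.1,-2.1,0],"yaw":0},{"translation":[0.2,-3.2,0],"yaw":0},{"translation":[0.4,-4.2,0],"yaw":0},{"translation":[0.7,-5.2,0],"yaw":0},{"translation":[0.95,-6.3,0],"yaw":0},{"translation":[1.3,-7.3,0],"yaw":0},{"translation":[1.7,-8.3,0],"yaw":0},{"translation":[1.7,-8.3,0],"yaw":0}]'
python3 -c "
from h import *
plan((.5255,-.168,.055),9.2)
d=snap('side','s5');cv2.imwrite('pics/c5.png',cv2.resize(d['img'][130:330,240:500],None,fx=3,fy=3))"
```

```text
clock: 4.45
tcp_pos: [0.543, -0.1645, 0.1429]
orientation: [[0.987, 0.002, -0.161], [0.161, -0.002, 0.987], [0.002, -1.0, -0.002]]
ft_force: [-4.8, -1.8, 1.4]
opening: 0.0105
t 4.45 tcp [ 0.543  -0.1645  0.1429] head 9.28 open 0.0105 F [-4.8 -1.8  1.4]
shift cm [-1.79  8.78 -0.04] yaw 0.0015
```

View pics/c5.png

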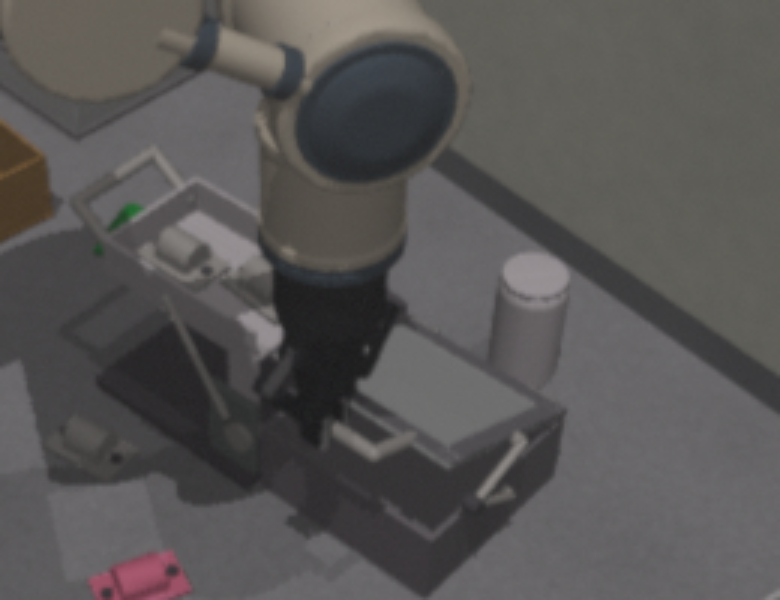

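```bash
python3 -m inch '[{"translation":[0.4,-0.9,0],"yaw":0},{"translation":[0.85,-1.7,0],"yaw":0},{"translation":[1.4,-2.6,0],"yaw":0},{"translation":[1.95,-3.5,0],"yaw":0},{"translation":[2.6,-4.4,0],"yaw":0},{"translation":[3.25,-5.2,0],"yaw":0},{"translation":[4.0,-6.0,0],"yaw":0},{"translation":[4.7,-6.75,0],"yaw":0},{"translation":[5.5,-7.5,0],"yaw":0},{"translation":[5.5,-7.5,0],"yaw":0}]'
python3 -c "
from h import *
plan((.5261,-.1674,.0572),9.2)"
```

```text
clock: 5.33
tcp_pos: [0.5961, -0.1556, 0.22]
orientation: [[0.987, 0.001, -0.162], [0.162, -0.003, 0.987], [0.0, -1.0, -0.003]]
ft_force: [-19.4, -3.0, 18.8]
opening: 0.0104
t 5.33 tcp [ 0.5961 -0.1556  0.22  ] head 9.3 open 0.0104 F [-19.4  -3.   18.8]
shift cm [-7.11 16.28  0.02] yaw 0.0017
```

```bash
python3 -c "
from h import *
d=snap('side','s6');a=cv2.resize(d['img'][90:330,280:490],None,fx=2.5,fy=2.5)
d=snap('wrist','w6');b=cv2.resize(d['img'],(533,400))
c=np.zeros((600,525,3),np.uint8);cv2.imwrite('pics/c6.png',a);cv2.imwrite('pics/w6b.png',d['img']);plan((.5261,-.1674,.0572),9.2)"
```

```text
t 5.43 tcp [ 0.5951 -0.1558  0.219 ] head 9.29 open 0.0106 F [-17.5  -3.2  16.4]
shift cm [-6.98 16.19  0.02] yaw 0.0016
```

View pics/c6.png

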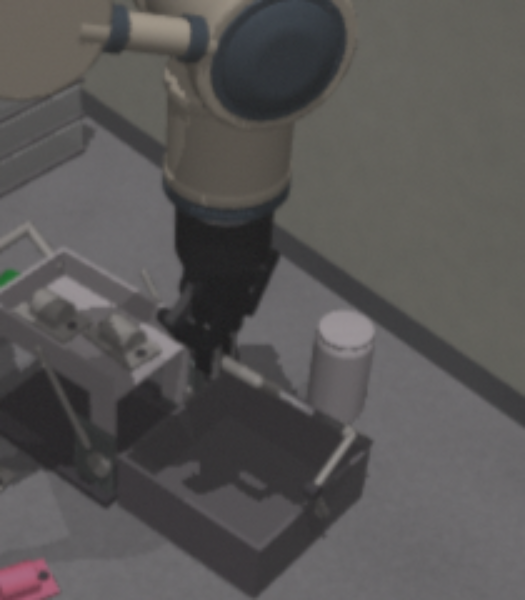

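View pics/w6b.png

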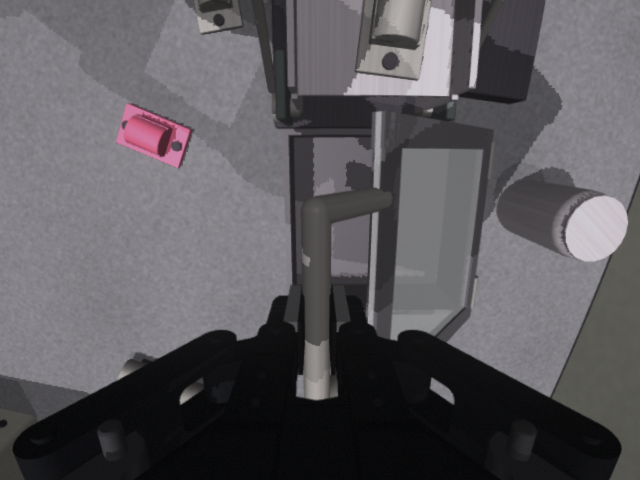

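```bash
python3 -c "
from h import *
d=load('w6');
for p in [(315,215),(316,250),(317,280),(385,199)]: print(world(d,*p))
for p in [(400,155),(482,155),(470,280),(400,300)]: print('lid',world(d,*p))
"
```

```text
[ 0.58689256 -0.1119003   0.23754353]
[ 0.58948409 -0.12545398  0.23710545]
[ 0.59183017 -0.13736322  0.23782381]
[ 0.61891817 -0.10542311  0.20427048]
lid [ 0.62420949 -0.0843496   0.1926998 ]
lid [ 0.71442955 -0.07051333  0.08851115]
lid [ 0.73501991 -0.17560718  0.08807539]
lid [ 0.64587069 -0.16476059  0.18073677]
```

```bash
python3 -m inch '[{"translation":[0.2,-0.4,0],"yaw":0},{"translation":[0.95,-0.9,0],"yaw":0},{"translation":[1.8,-1.5,0],"yaw":0},{"translation":[2.7,-2.15,0],"yaw":0},{"translation":[3.6,-2.7,0],"yaw":0},{"translation":[4.5,-3.2,0],"yaw":0},{"translation":[5.4,-3.65,0],"yaw":0},{"translation":[5.4,-3.65,0],"yaw":0}]'
python3 -c "
from h import *
plan((.5261,-.1674,.0572),9.2)
d=snap('wrist','w7')
cv2.imwrite('pics/w7b.png',d['img'])"
```

```text
clock: 6.1
tcp_pos: [0.6495, -0.1467, 0.2571]
orientation: [[0.987, 0.001, -0.162], [0.162, -0.003, 0.987], [0.001, -1.0, -0.003]]
ft_force: [-5.4, 1.6, 10.3]
opening: 0.0096
t 6.1 tcp [ 0.6495 -0.1467  0.2571] head 9.32 open 0.0096 F [-5.4  1.6 10.3]
shift cm [-12.53  19.98   0.02] yaw 0.0021
```

View pics/w7b.png

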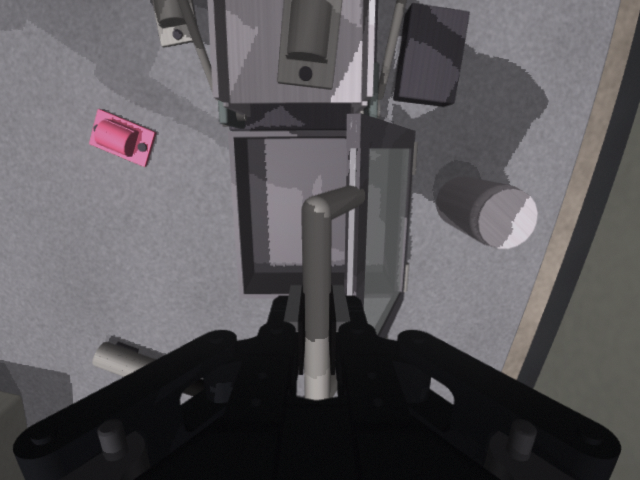

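```bash
python3 -c "
from h import *
d=load('w7');
for p in [(316,230),(316,250),(317,280)]: print(world(d,*p))
for p in [(372,160),(405,160),(395,280),(372,285)]: print('lid',world(d,*p))
"
```

```text
[ 0.64226913 -0.10895804  0.27302726]
[ 0.64358308 -0.11698423  0.2727397 ]
[ 0.64599392 -0.12922023  0.27315651]
lid [ 0.66964855 -0.08007162  0.20329956]
lid [ 0.71423472 -0.07585527  0.10282094]
lid [ 0.72619775 -0.18052615  0.1161216 ]
lid [ 0.68831623 -0.15960374  0.19102546]
```

```bash
python3 -m inch '[{"translation":[0.5,-0.25,0],"yaw":0},{"translation":[1.0,-0.45,0],"yaw":0},{"translation":[1.5,-0.65,0],"yaw":0},{"translation":[2.0,-0.8,0],"yaw":0},{"translation":[2.5,-1.0,0],"yaw":0},{"translation":[3.0,-1.1,0],"yaw":0},{"translation":[3.5,-1.25,0],"yaw":0},{"translation":[4.0,-1.35,0],"yaw":0},{"translation":[4.4,-1.4,0],"yaw":0},{"translation":[4.4,-1.4,0],"yaw":0}]'
python3 -c "
from h import *
plan((.5261,-.1674,.0572),9.2)
d=snap('wrist','w8')
cv2.imwrite('pics/w8b.png',d['img'])"
```

```text
clock: 6.98
tcp_pos: [0.6932, -0.1393, 0.2714]
orientation: [[0.987, 0.002, -0.162], [0.162, -0.003, 0.987], [0.001, -1.0, -0.004]]
ft_force: [-1.0, 1.7, 6.3]
opening: 0.01
t 6.98 tcp [ 0.6932 -0.1393  0.2714] head 9.34 open 0.01 F [-1.   1.7  6.3]
shift cm [-1.697e+01  2.140e+01  2.000e-02] yaw 0.0024
```

View pics/w8b.png

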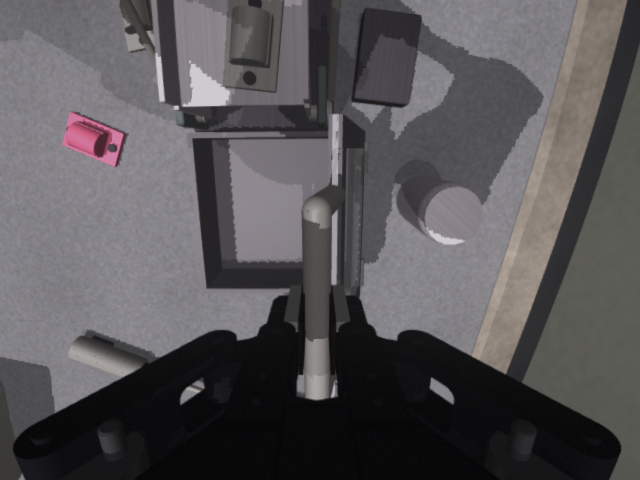

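```bash
python3 -c "
from h import *
d=load('w8');
for p in [(316,230),(316,250),(317,280)]: print(world(d,*p))
for p in [(337,150),(350,170),(358,170),(350,220),(355,220),(349,260),(357,280)]: print('lid',world(d,*p,r=0))
plan((0.6932,-.1393,.2714),9.2)
d=snap('side','s8');a=cv2.resize(d['img'][60:330,280:490],None,fx=2.2,fy=2.2);cv2.imwrite('pics/c8.png',a)
"
```

```text
[ 0.68593655 -0.10160506  0.28752427]
[ 0.68723764 -0.10953427  0.28751419]
[ 0.68966091 -0.12182776  0.28766681]
lid [ 0.69137769 -0.07075889  0.24124422]
lid [ 0.70566676 -0.0818392   0.184065  ]
lid [ 0.71946321 -0.08362366  0.1186367 ]
lid [ 0.71317725 -0.11693551  0.17577563]
lid [ 0.72275471 -0.1239098   0.13559172]
lid [ 0.71828794 -0.14707506  0.17506731]
lid [ 0.74348411 -0.19335707  0.09174797]
t 7.03 tcp [ 0.6929 -0.1394  0.2713] head 9.34 open 0.0106 F [-0.7  0.3  4.9]
shift cm [ 0.03 -0.01  0.  ] yaw 0.0024
```

View pics/c8.png

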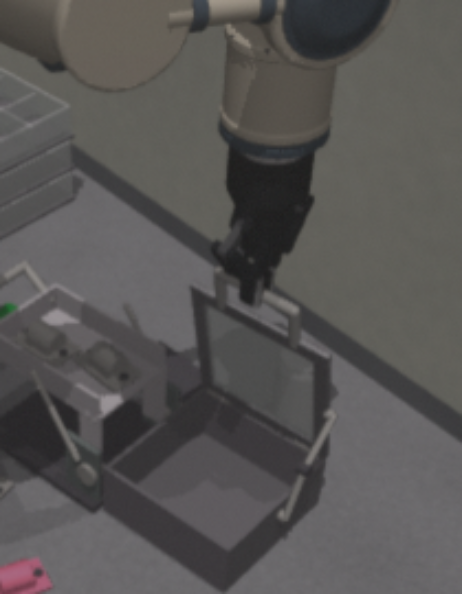

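```bash
python3 -m inch '[{"translation":[0,0,0],"yaw":0},{"translation":[0,0,0],"yaw":0},{"translation":[0,0,0],"yaw":0},{"translation":[0,0,0],"yaw":0},{"translation":[0,0,0],"yaw":0},{"translation":[0,0,0],"yaw":0},{"translation":[0,0,0],"yaw":0}]' 0.5
python3 -c "
from h import *
plan((0.6932,-.1393,.2714),9.2)
d=snap('side','s9');a=cv2.resize(d['img'][60:330,280:490],None,fx=2.2,fy=2.2);cv2.imwrite('pics/c9.png',a)
d=snap('wrist','w9')
for p in [(316,230),(316,250),(317,280)]: print(world(d,*p))
cv2.imwrite('pics/w9b.png',d['img'])
"
```

```text
clock: 7.67
tcp_pos: [0.6927, -0.1395, 0.2713]
orientation: [[0.987, 0.002, -0.162], [0.162, -0.003, 0.987], [0.001, -1.0, -0.004]]
ft_force: [0.3, -0.8, 0.2]
opening: 0.0428
t 7.67 tcp [ 0.6927 -0.1395  0.2713] head 9.33 open 0.0428 F [ 0.3 -0.8  0.2]
shift cm [ 0.05 -0.01  0.01] yaw 0.0023
[ 0.68566714 -0.10269974  0.28319937]
[ 0.68699417 -0.11079087  0.28353348]
[ 0.68944383 -0.12318752  0.28438007]
```

View pics/c9.png

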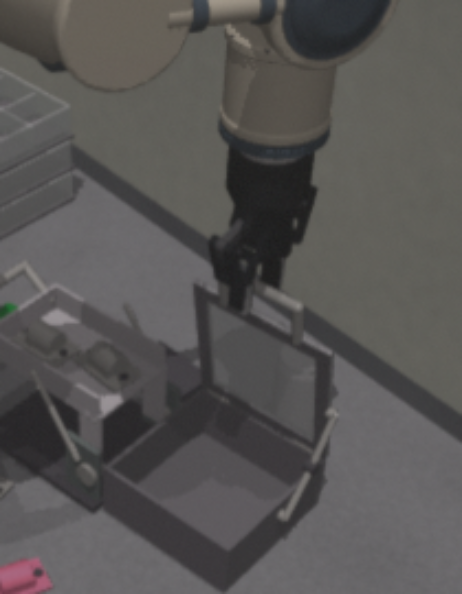

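View pics/w9b.png

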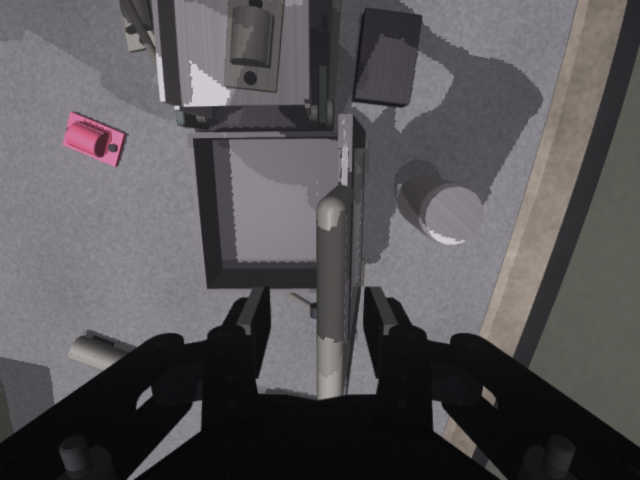

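The lid sprang up the rest of the way: its bar moved to column 330, clear of both fingers. Now I'll retreat straight up.

```bash
python3 -m inch '[{"translation":[0,-1,0],"yaw":0},{"translation":[0,-3,0],"yaw":0},{"translation":[0,-6,0],"yaw":0},{"translation":[0,-8.5,0],"yaw":0},{"translation":[0,-8.5,0],"yaw":0}]'
python3 -c "
from h import *
plan((0.5812,.155,.29),99.2)
"
```

```text
clock: 8.18
tcp_pos: [0.6941, -0.1396, 0.3631]
orientation: [[0.987, 0.01, -0.162], [0.162, -0.006, 0.987], [0.009, -1.0, -0.007]]
ft_force: [1.0, -0.9, 1.0]
opening: 0.0427
t 8.18 tcp [ 0.6941 -0.1396  0.3631] head 9.34 open 0.0427 F [ 1.  -0.9  1. ]
shift cm [-6.43  7.02 30.95] yaw -1.5684
```

```bash
python3 -m inch '[{"translation":[-2,0,2],"yaw":-0.1},{"translation":[-4,0,4],"yaw":-0.2},{"translation":[-6,0,7],"yaw":-0.31},{"translation":[-6.5,0,10],"yaw":-0.42},{"translation":[-6.5,0,13],"yaw":-0.53},{"translation":[-6.5,0,16],"yaw":-0.64},{"translation":[-6.5,0,19],"yaw":-0.75},{"translation":[-6.5,0,22],"yaw":-0.86},{"translation":[-6.5,0,25],"yaw":-0.97},{"translation":[-6.5,1,28],"yaw":-1.08}]' 0.58
python3 -c "
from h import *
plan((0.5812,.155,.25),99.2)
d=snap('side','s10');a=cv2.resize(d['img'][60:330,280:490],None,fx=2.2,fy=2.2);cv2.imwrite('pics/c10.png',a)
"
```

```text
clock: 9.02
tcp_pos: [0.585, 0.1276, 0.3528]
orientation: [[0.317, 0.014, -0.948], [0.948, -0.005, 0.317], [-0.001, -1.0, -0.015]]
ft_force: [1.2, 0.5, -0.5]
opening: 0.0356
t 9.02 tcp [0.585  0.1276 0.3528] head 71.52 open 0.0356 F [ 1.2  0.5 -0.5]
shift cm [ 2.48 10.26  1.38] yaw -0.483
```

View pics/c10.png

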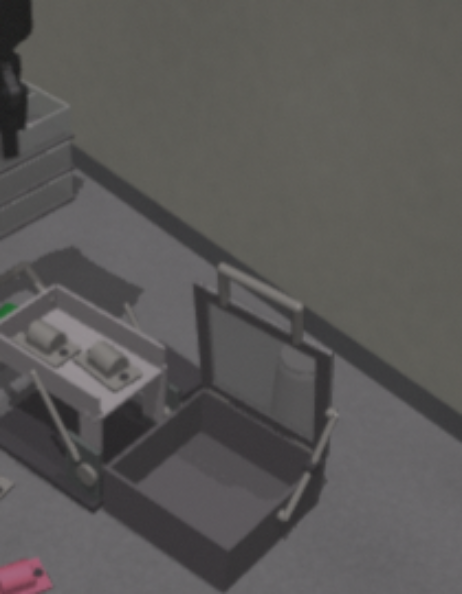

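The lid stands by itself with the stay links in line at about (310,465) in the crop. Now to the pan bar.

```bash
python3 -m inch '[{"translation":[1,2,0.5],"yaw":-0.1},{"translation":[2,4,1],"yaw":-0.2},{"translation":[2.5,6,1.4],"yaw":-0.3},{"translation":[2.5,8,1.4],"yaw":-0.4},{"translation":[2.5,10,1.4],"yaw":-0.483},{"translation":[2.5,10,1.4],"yaw":-0.483},{"translation":[2.5,10,1.4],"yaw":-0.483}]'
python3 -c "
from h import *
plan((0.5812,.155,.143),99.2)
d=snap('wrist','w11');cv2.imwrite('pics/w11b.png',d['img'])
"
```

```text
clock: 9.65
tcp_pos: [0.5782, 0.1598, 0.2498]
orientation: [[-0.168, 0.008, -0.986], [0.986, -0.004, -0.169], [-0.005, -1.0, -0.008]]
ft_force: [-0.4, 0.3, 0.5]
opening: 0.0355
t 9.65 tcp [0.5782 0.1598 0.2498] head 99.7 open 0.0355 F [-0.4  0.3  0.5]
shift cm [-0.47 10.68 -0.13] yaw 0.0087
```

View pics/w11b.png

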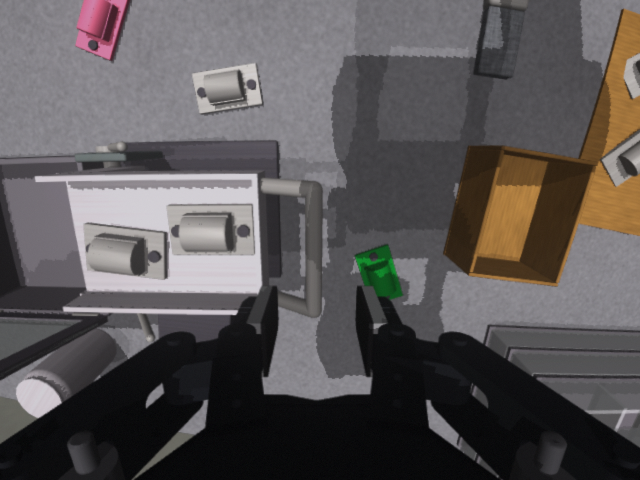

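The pan bar runs from (313,185) to (313,312) in the wrist view, parallel to the jaws, with the green look-alike outside them at (378,275).

```bash
python3 -c "
from h import *
d=load('w11')
a=world(d,313,188,.162);b=world(d,313.5,310,.162);print(a,b,np.linalg.norm(a-b),(a+b)/2,world(d,313,250))
for p in [(262,178),(262,290)]: print(world(d,*p,.152))
m=(a+b)/2
plan((m[0],m[1],.144),99.2)
"
```

```text
[0.535898   0.14925705 0.162     ] [0.62585353 0.16474407 0.162     ] 0.09127893999416328 [0.58087576 0.15700056 0.162     ] [0.57740172 0.1563255  0.16799583]
[0.53617034 0.11275877 0.152     ]
[0.62096436 0.12339502 0.152     ]
t 9.7 tcp [0.5788 0.1598 0.2508] head 99.66 open 0.0363 F [-0.6 -0.   1.1]
shift cm [-0.26 10.68 -0.05] yaw 0.0081
```

```bash
python3 -m inch '[{"translation":[-0.2,2,0],"yaw":0},{"translation":[-0.3,4.5,0],"yaw":0},{"translation":[-0.3,7,0],"yaw":0},{"translation":[-0.3,9,0],"yaw":0},{"translation":[-0.3,10,0],"yaw":0},{"translation":[-0.3,10.6,0],"yaw":0},{"translation":[-0.3,10.6,0],"yaw":0}]'
python3 -c "
from h import *
plan((0.581,.156,.143),99.2)
"
python3 -m inch '[{"translation":[0,0,0],"yaw":0},{"translation":[0,0,0],"yaw":0},{"translation":[0,0,0],"yaw":0},{"translation":[0,0,0],"yaw":0},{"translation":[0,0,0],"yaw":0},{"translation":[0,0,0],"yaw":0}]' 1 60
python3 - <<'E'
from h import *
plan((0.581,.156,.143),99.2)
d=snap('top','t12');cv2.imwrite('pics/c12.png',cv2.resize(d['img'][130:280,190:430],None,fx=3.3,fy=3.3))
y0,z0=.207,.112
r=np.hypot(y0,z0);a=np.arctan2(z0,y0)
for t in np.arange(0,1.0,.06).tolist()+[.96]: print(round(t,2),((r*np.cos(a+t)-y0)*100).round(2),(-(r*np.sin(a+t)-z0)*100).round(2))
E
```

```text
clock: 10.28
tcp_pos: [0.5808, 0.1565, 0.145]
orientation: [[-0.167, 0.011, -0.986], [0.986, -0.003, -0.167], [-0.005, -1.0, -0.01]]
ft_force: [0.0, 0.1, -0.4]
opening: 0.0356
t 10.28 tcp [0.5808 0.1565 0.145 ] head 99.59 open 0.0356 F [ 0.   0.1 -0.4]
shift cm [-0.05  0.2  -0.01] yaw 0.0069
clock: 10.78
tcp_pos: [0.5816, 0.1574, 0.1467]
orientation: [[-0.166, 0.013, -0.986], [0.986, -0.002, -0.166], [-0.004, -1.0, -0.013]]
ft_force: [-0.3, 7.1, 4.6]
opening: 0.0097
t 10.78 tcp [0.5816 0.1574 0.1467] head 99.58 open 0.0097 F [-0.3  7.1  4.6]
shift cm [-0.13  0.37  0.09] yaw 0.0066
0.0 0.0 -0.0
0.06 -0.71 -1.22
0.12 -1.49 -2.4
0.18 -2.34 -3.52
0.24 -3.26 -4.6
0.3 -4.23 -5.62
0.36 -5.27 -6.57
0.42 -6.37 -7.47
0.48 -7.51 -8.29
0.54 -8.7 -9.05
0.6 -9.94 -9.73
0.66 -11.21 -10.34
0.72 -12.52 -10.87
0.78 -13.86 -11.32
0.84 -15.22 -11.69
0.9 -16.61 -11.98
0.96 -18.0 -12.18
0.96 -18.0 -12.18
```

View pics/c12.png

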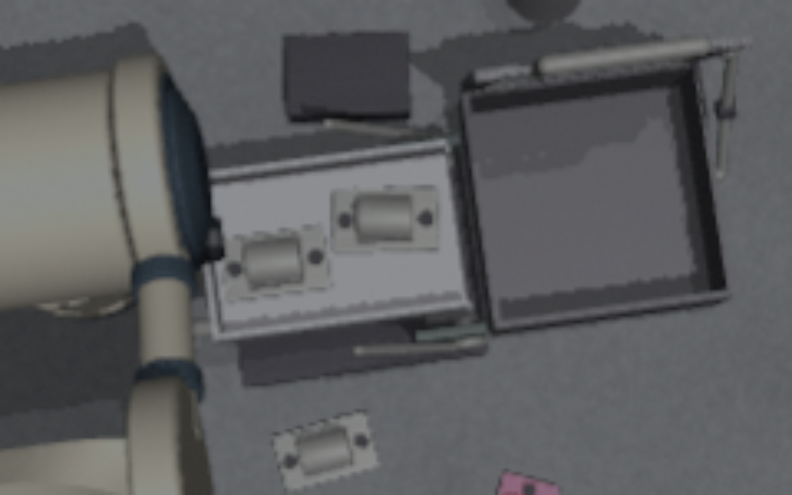

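```bash
python3 -m inch '[{"translation":[-0.7,-1.2,0],"yaw":0},{"translation":[-1.5,-2.4,0],"yaw":0},{"translation":[-2.3,-3.5,0],"yaw":0},{"translation":[-3.3,-4.6,0],"yaw":0},{"translation":[-4.2,-5.6,0],"yaw":0},{"translation":[-4.2,-5.6,0],"yaw":0}]'
python3 - <<'E'
from h import *
plan((0.5816,.1574,.1467),99.58)
d=snap('side','s13');cv2.imwrite('pics/c13.png',cv2.resize(d['img'][90:330,220:500],None,fx=2.5,fy=2.5))
E
```

```text
clock: 11.33
tcp_pos: [0.5888, 0.1148, 0.2054]
orientation: [[-0.165, 0.016, -0.986], [0.986, -0.002, -0.165], [-0.004, -1.0, -0.016]]
ft_force: [-1.5, 1.7, 3.5]
opening: 0.0094
t 11.33 tcp [0.5888 0.1148 0.2054] head 99.51 open 0.0094 F [-1.5  1.7  3.5]
shift cm [4.35 5.85 0.1 ] yaw -0.0012
```

View pics/c13.png

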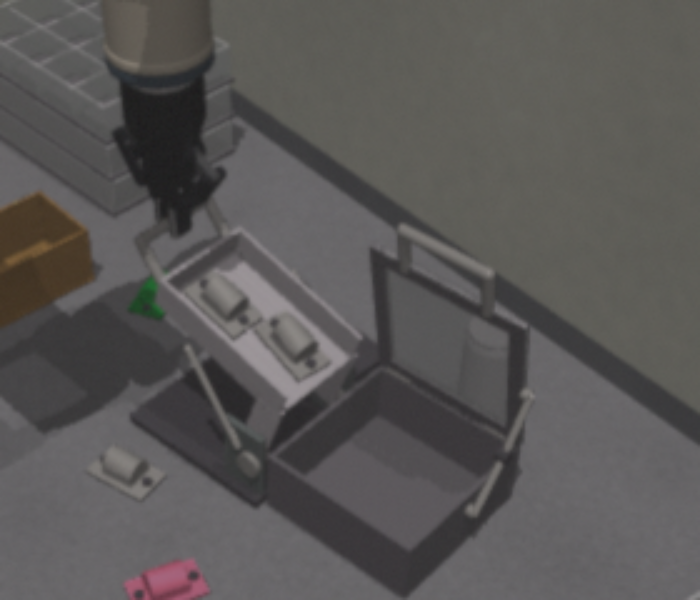

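```bash
python3 -m inch '[{"translation":[-1.0,-0.8,0],"yaw":0},{"translation":[-2.1,-1.7,0],"yaw":0},{"translation":[-3.2,-2.55,0],"yaw":0},{"translation":[-4.4,-3.3,0],"yaw":0},{"translation":[-5.6,-4.0,0],"yaw":0},{"translation":[-6.9,-4.6,0],"yaw":0},{"translation":[-8.2,-5.1,0],"yaw":0},{"translation":[-9.5,-5.55,0],"yaw":0}]'
python3 - <<'E'
from h import *
plan((0.5816,.1574,.1467),99.58)
d=snap('side','s14');cv2.imwrite('pics/c14.png',cv2.resize(d['img'][90:330,220:500],None,fx=2.5,fy=2.5))
E
```

```text
clock: 12.05
tcp_pos: [0.6043, 0.023, 0.2622]
orientation: [[-0.166, 0.019, -0.986], [0.986, 0.001, -0.166], [-0.002, -1.0, -0.019]]
ft_force: [0.9, 9.2, 10.4]
opening: 0.0094
t 12.05 tcp [0.6043 0.023  0.2622] head 99.55 open 0.0094 F [ 0.9  9.2 10.4]
shift cm [13.65 11.51  0.22] yaw -0.0005
```

View pics/c14.png

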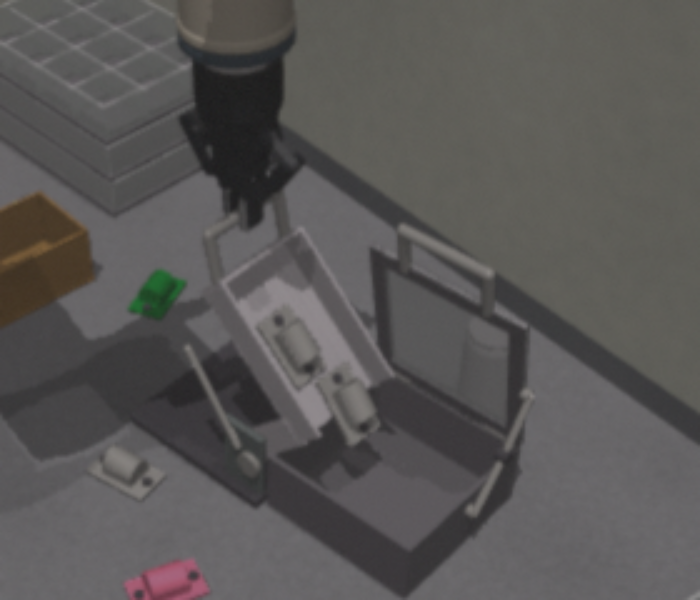

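```bash
python3 -m inch '[{"translation":[-1.4,-0.25,0],"yaw":0},{"translation":[-2.8,-0.45,0],"yaw":0},{"translation":[-4.3,-0.6,0],"yaw":0},{"translation":[-4.3,-0.6,0],"yaw":0},{"translation":[-4.3,-0.6,0],"yaw":0}]'
python3 - <<'E'
from h import *
plan((0.5816,.1574,.1467),99.58)
d=snap('side','s15');cv2.imwrite('pics/c15.png',cv2.resize(d['img'][90:330,220:500],None,fx=2.5,fy=2.5))
E
```

```text
clock: 12.52
tcp_pos: [0.6124, -0.0224, 0.2714]
orientation: [[-0.164, 0.023, -0.986], [0.986, -0.001, -0.164], [-0.005, -1.0, -0.022]]
ft_force: [-7.4, -1.9, 27.0]
opening: 0.0098
t 12.52 tcp [ 0.6124 -0.0224  0.2714] head 99.44 open 0.0098 F [-7.4 -1.9 27. ]
shift cm [18.3  12.37  0.36] yaw -0.0024
```

View pics/c15.png

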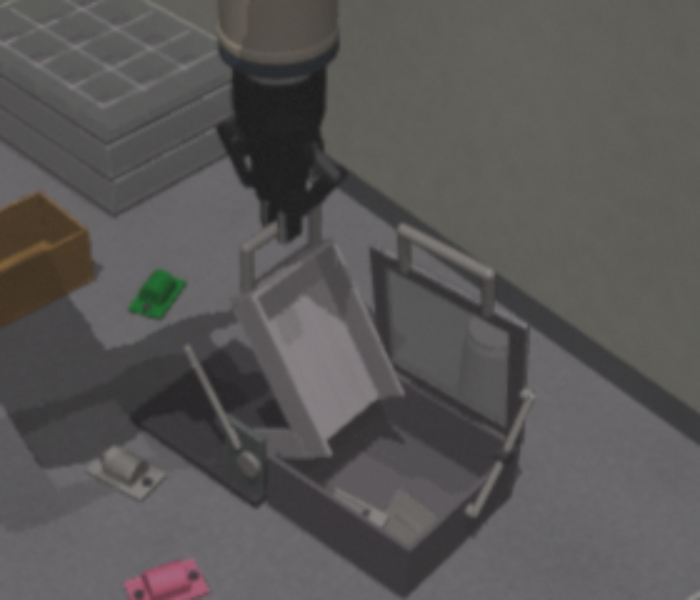

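```bash
python3 - <<'E'
from h import *
d=load('s15');g=lambda x,y:(220+x/2.5,90+y/2.5)
ax=np.array([-.163,.987])
P=np.array([world(d,*g(x,y)) for x,y in [(300,350),(320,380),(340,400),(310,365),(345,415),(330,430),(340,370)]])
s=P[:,:2]@ax; k=np.polyfit(s,P[:,2],1); print(k,np.degrees(np.arctan(k[0])),(P[:,2]-np.polyval(k,s)).round(4))
E
python3 -m inch '[{"translation":[0,0,0],"yaw":0},{"translation":[0,0,0],"yaw":0},{"translation":[0,0,0],"yaw":0},{"translation":[0,0,0],"yaw":0},{"translation":[0,0,0],"yaw":0},{"translation":[0,0,0],"yaw":0}]'
```

```text
[1.50649763 0.39552887] 56.42413954423158 [-0.0004 -0.0014 -0.0001  0.002   0.0014 -0.0008 -0.0007]
clock: 13.07
tcp_pos: [0.6123, -0.0221, 0.2716]
orientation: [[-0.164, 0.023, -0.986], [0.986, -0.001, -0.164], [-0.005, -1.0, -0.022]]
ft_force: [-2.5, -2.1, 5.5]
opening: 0.0096
```

```bash
python3 -m inch '[{"translation":[0,0,0],"yaw":0},{"translation":[0,0,0],"yaw":0},{"translation":[0,0,0],"yaw":0},{"translation":[0,0,0],"yaw":0},{"translation":[0,0,0],"yaw":0},{"translation":[0,0,0],"yaw":0}]'
python3 - <<'E'
from h import *
plan((0.5816,.1574,.1467),99.58)
d=snap('side','s16');cv2.imwrite('pics/c16.png',cv2.resize(d['img'][150:330,280:490],None,fx=3.3,fy=3.3))
E
```

```text
clock: 13.57
tcp_pos: [0.6122, -0.0221, 0.2716]
orientation: [[-0.164, 0.023, -0.986], [0.986, -0.001, -0.164], [-0.005, -1.0, -0.022]]
ft_force: [-2.4, -2.7, 3.7]
opening: 0.0094
t 13.57 tcp [ 0.6122 -0.0221  0.2716] head 99.46 open 0.0094 F [-2.4 -2.7  3.7]
shift cm [18.27 12.39  0.34] yaw -0.002
```

View pics/c16.png

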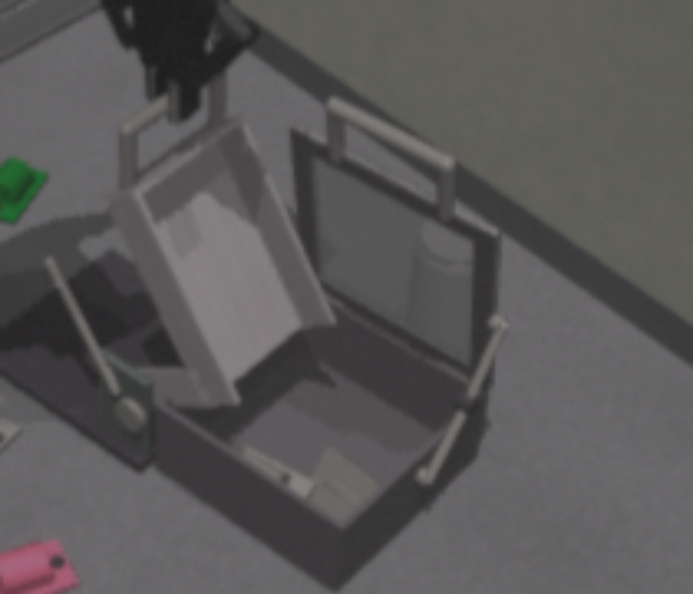

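Both castings lie in the case at about (285,470) and (335,480) in the crop, and the pan has held near 55–56° for over a second. Bringing it back.

```bash
python3 -m inch '[{"translation":[1.5,0.3,0],"yaw":0},{"translation":[2.9,0.6,0],"yaw":0},{"translation":[4.3,1.0,0],"yaw":0},{"translation":[5.65,1.45,0],"yaw":0},{"translation":[6.95,2.0,0],"yaw":0},{"translation":[8.25,2.6,0],"yaw":0},{"translation":[9.5,3.25,0],"yaw":0},{"translation":[10.7,4.0,0],"yaw":0},{"translation":[11.85,4.85,0],"yaw":0},{"translation":[11.85,4.85,0],"yaw":0}]'
python3 - <<'E'
from h import *
plan((0.5816,.1574,.1467),99.58)
E
```

```text
clock: 14.45
tcp_pos: [0.5933, 0.0968, 0.2211]
orientation: [[-0.166, 0.022, -0.986], [0.986, -0.001, -0.166], [-0.004, -1.0, -0.021]]
ft_force: [0.7, 3.9, -2.5]
opening: 0.0094
t 14.45 tcp [0.5933 0.0968 0.2211] head 99.55 open 0.0094 F [ 0.7  3.9 -2.5]
shift cm [6.21 7.41 0.31] yaw -0.0006
```

```bash
python3 -m inch '[{"translation":[0.95,0.85,0],"yaw":0},{"translation":[2.0,1.8,0],"yaw":0},{"translation":[2.95,2.8,0],"yaw":0},{"translation":[3.9,3.9,0],"yaw":0},{"translation":[4.7,5.0,0],"yaw":0},{"translation":[5.5,6.2,0],"yaw":0},{"translation":[6.2,7.35,0],"yaw":0},{"translation":[6.2,7.35,0],"yaw":0},{"translation":[6.2,7.35,0],"yaw":0}]'
python3 - <<'E'
from h import *
plan((0.5816,.1574,.1467),99.58)
f=lambda x,y:(190+x/3.3,130+y/3.3)
def tilt(n):
    d=load(n); s0=[]
    P=[]
    for v in range(176,228):
        for u in range(250,330):
            w=world(d,u,v,r=0)
            q=w[:2]-np.array([.614,-.049]); a=q@np.array([-.163,.987]); b=q@np.array([.987,.163])
            if abs(b)<.042 and .015<a<.14 and w[2]>.09: P.append((a,w[2]))
    P=np.array(P)
    for _ in range(5):
        k=np.polyfit(P[:,0],P[:,1],1);r=P[:,1]-np.polyval(k,P[:,0]);P=P[(abs(r)<max(.004,1.5*r.std()))]
    print(n,len(P),'tilt deg',np.degrees(np.arctan(k[0])),'z at mid',np.polyval(k,.08))
snap('top','t17'); tilt('top0'); tilt('t12'); tilt('t17')
E
```

```text
clock: 15.2
tcp_pos: [0.5829, 0.1579, 0.1462]
orientation: [[-0.166, 0.017, -0.986], [0.986, -0.001, -0.166], [-0.004, -1.0, -0.017]]
ft_force: [-9.9, 2.6, -3.3]
opening: 0.0093
t 15.2 tcp [0.5829 0.1579 0.1462] head 99.58 open 0.0093 F [-9.9  2.6 -3.3]
shift cm [-0.03 -0.06  0.13] yaw -0.0001
top0 1110 tilt deg -0.5580963938730223 z at mid 0.12201903029458326
t12 1245 tilt deg -0.4831974551888627 z at mid 0.1225726497584771
t17 1985 tilt deg -0.04174372156860126 z at mid 0.12063160243960755
  return _methods._mean(a, axis=axis, dtype=dtype,
  ret = ret.dtype.type(ret / rcount)
```

The pan is level to within 0.5°. Releasing it.

```bash
python3 -m inch '[{"translation":[0,0,0],"yaw":0},{"translation":[0,0,0],"yaw":0},{"translation":[0,0,0],"yaw":0},{"translation":[0,0,0],"yaw":0},{"translation":[0,0,0],"yaw":0}]' 0.58
python3 -m inch '[{"translation":[0,-1,0],"yaw":0},{"translation":[0,-3,0],"yaw":0},{"translation":[0,-5.5,0],"yaw":0},{"translation":[0,-8,0],"yaw":0},{"translation":[0,-11,0],"yaw":0},{"translation":[0,-14,0],"yaw":0},{"translation":[0,-14,0],"yaw":0}]'
python3 -m inch '[{"translation":[2,0,1],"yaw":0},{"translation":[5,0,2],"yaw":0},{"translation":[8,0,4],"yaw":0},{"translation":[11,0,6],"yaw":0},{"translation":[14,0,8],"yaw":0},{"translation":[17,0,10],"yaw":0},{"translation":[17,0,10],"yaw":0},{"translation":[17,0,10],"yaw":0}]'
python3 - <<'E'
from h import *
plan((0.5816,.1574,.1467),99.58)
d=snap('top','t18');cv2.imwrite('pics/c18.png',cv2.resize(d['img'][100:310,180:430],None,fx=2.8,fy=2.8))
d=snap('side','s18');cv2.imwrite('pics/s18b.png',cv2.resize(d['img'][120:330,220:490],None,fx=2.8,fy=2.8))
a=world(d,0,0) if 0 else None
E
```

```text
clock: 15.67
tcp_pos: [0.5833, 0.1576, 0.1468]
orientation: [[-0.166, 0.018, -0.986], [0.986, -0.001, -0.166], [-0.004, -1.0, -0.018]]
ft_force: [-0.4, 0.4, 0.3]
opening: 0.0359
clock: 16.25
tcp_pos: [0.5829, 0.1581, 0.2937]
orientation: [[-0.166, 0.027, -0.986], [0.986, 0.001, -0.166], [-0.004, -1.0, -0.027]]
ft_force: [0.6, 0.2, 0.6]
opening: 0.0361
clock: 16.92
tcp_pos: [0.4551, 0.3104, 0.2912]
orientation: [[-0.169, 0.028, -0.985], [0.986, 0.001, -0.169], [-0.003, -1.0, -0.028]]
ft_force: [0.8, -0.2, -0.3]
opening: 0.0362
t 16.92 tcp [0.4551 0.3104 0.2912] head 99.72 open 0.0362 F [ 0.8 -0.2 -0.3]
shift cm [-17.16  14.78  -9.48] yaw 0.0025
```

View pics/c18.png

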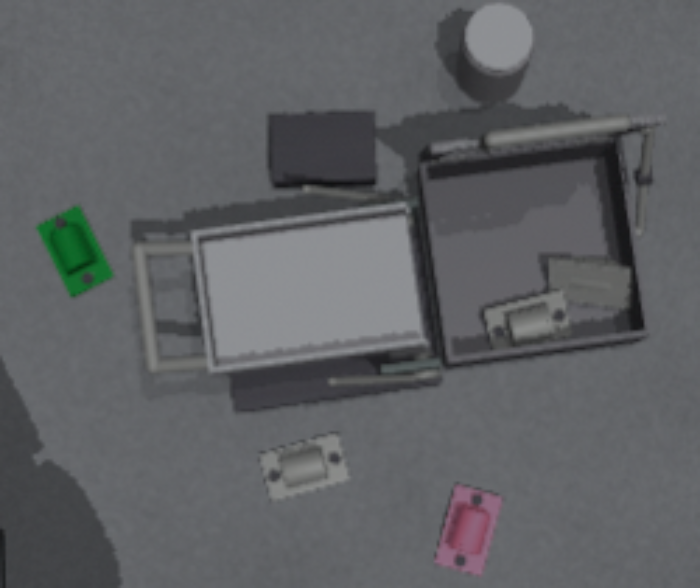

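View pics/s18b.png

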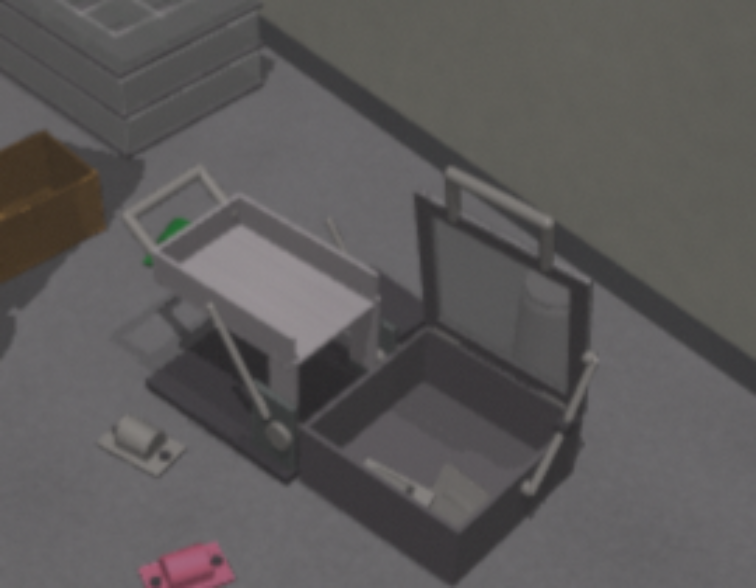

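```bash
python3 - 2>/dev/null <<'E'
from h import *
a=load('s10')['img'].astype(int);b=load('s18')['img'].astype(int)
print('lid region diff s10/s18',abs(a-b)[170:250,370:440].mean())
a=load('top0')['img'].astype(int);b=load('t18')['img'].astype(int)
for n,(u,v) in dict(green=(206,189),spare=(289,266),pink=(347,288),gauge=(295,152),can=(357,118),carton=(148,230),brush=(173,330),file=(475,255),base=(300,237)).items():
    print(n,abs(a-b)[v-18:v+18,u-18:u+18].mean().round(1))
d=load('t18')
P=[]
for v in range(176,228):
    for u in range(250,330):
        if d['z_map'][v,u]<=0: continue
        w=world(d,u,v,r=0);q=w[:2]-np.array([.614,-.049]); A=q@np.array([-.163,.987]); B=q@np.array([.987,.163])
        if abs(B)<.042 and .015<A<.14: P.append((A,w[2]))
P=np.array(P);k=np.polyfit(P[:,0],P[:,1],1);print('pan tilt',np.degrees(np.arctan(k[0])),len(P))
s=load('s18');g=lambda x,y:(220+x/2.8,120+y/2.8)
L=np.array([world(s,*g(x,y)) for x,y in [(460,260),(480,300),(500,320),(470,330),(500,280),(555,370)]])
h=L[:,:2]@np.array([.987,.16]);k=np.polyfit(L[:,2],h,1);print('lid angle rad',np.pi/2-np.arctan(k[0]))
for p in [(592,358),(564,425),(528,488)]: print('stay',world(s,*g(*p)))
for p in [(395,475),(460,490)]: print('cast',world(s,*g(*p)))
E
```

```text
lid region diff s10/s18 0.8749404761904762
green 4.6
spare 5.5
pink 5.4
gauge 4.0
can 5.2
carton 17.1
brush 26.4
file 4.6
base 4.8
pan tilt -0.15511292001641125 2133
lid angle rad 1.7407210176735868
stay [ 0.73364763 -0.22555476  0.15474913]
stay [ 0.70310049 -0.23334983  0.10301687]
stay [ 0.66876965 -0.23475649  0.05065701]
cast [ 0.60805383 -0.13931068  0.02330019]
cast [ 0.63351017 -0.19241326  0.03436031]
```

Run:
```python
from h import *
cv2.imwrite('pics/c19.png',np.hstack([cv2.resize(load(n)['img'][190:380,110:210],None,fx=3,fy=3) for n in ('top0','t18')]))
```

```text
(no output)
```

View pics/c19.png

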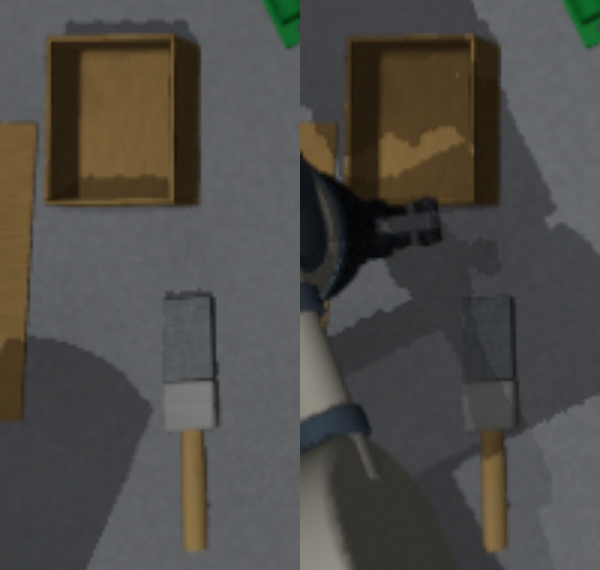

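The carton and brush haven't moved; the difference is only the arm's shadow. Handing in.

```bash
python3 -c "
from rig import manip
print(manip.sign_off())"
```

```text
the job is handed in; nothing more can be done
None
```

The job is done and handed in at about 17 s of the 64 s allowed.

- **Lid:** I raised it by its bar to about 1.37 rad and let go. The stay's spring pulled it up the rest, and it has stood unmoved since, measuring about 1.40 rad. The stay links look straight, but the cameras don't resolve the small past-straight angle. I take it as locked because the lid holds by itself.
- **Pan:** I tipped it to about 56° by depth measurement, held it just over a second, then brought it back and released it. It now measures level to about 0.2°.
- **Castings:** Both are in the case and the pan is empty. One of them landed upside down.
- **Forces:** The largest wrist force I saw was about 28 N.
- **Other things on the table:** They look unmoved in the before and after top views. The carton and brush regions differed only because the arm and its shadow were over them.
- **Refused calls:** Two of my move calls were rejected for a missing "yaw" value, and nothing moved.

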